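# Roll the edge trim of a bin-rack panel flat

## Task

Take the hand roller out of its rest and roll it along the whole black trim strip on the upright panel's top edge, with firm pressure of about 16 N and never beyond 28 N, until every link of the strip is fully home. Only the roller may press on the strip or panel. Then hang the roller back upright in its rest, and leave the other things on the table where they are.

Things in the scene. Friction and masses are not known exactly. Their poses are not given: they have to be found in the camera images.
- stand: Fixed steel stand, base 130 x 300 x 12 mm, four grey jaws (70 mm tall) holding an 18 mm plywood panel on edge along the stand's y axis. Origin on the table under its centre. The panel sits on rubber: it sinks about 1 mm per 10 N. Its top may truly be up to 8 mm higher or lower, and sloped lengthwise by up to 0.03 rad; no pose given here shows this, it must be felt.
- strip_mid (a point): Nominal middle of the strip's top face when home, 117 mm above the table (fixed to the stand; true height differs, see stand). Black trim strip 26 mm wide, 240 mm long along the stand's y: 8 rigid cap links, 29 mm long, 30 mm apart, link0 at the -y end, link7 at the +y end. Links not yet home stand 6 mm or less above home.
- strip_left (a point): Nominal end of the strip's top centre line at the stand's +y end, as strip_mid.
- strip_right (a point): Nominal end of the strip's top centre line at the stand's -y end, as strip_mid.
- roller_grip (a point): Centre of the hand roller's square wooden handle, 28 x 28 mm, 62 mm tall; z up the handle. Below it a steel flange 70 (x) x 56 (y) x 6 mm, top 31 mm, underside 37 mm below here, then fork and wheel. About 0.35 kg. Starts upright, hung in the rest by the flange. Rolls along its own x, axle along y; gripped across y it may pivot in the fingers as it climbs a link, gripped along x it stays firm.
- roller_wheel (a point): Centre of the roller's wheel, 67 mm below the handle's centre: black rubber, 40 mm diameter, 30 mm wide, turning freely about the roller's y axis; lowest point 20 mm below here.
- rest: Fixed wooden sleeve, the roller's rest: open-topped box, outside 70 (x) x 58 (y) x 60 mm high, walls 6 mm. Origin on the table under its centre. The roller hangs upright in it, flange on the rim, roller x along rest x (either way round), handle centre then 97 mm above the table; wheel and fork (40 x 41 mm) hang inside.
- link0 (a joint): How far trim link 0 has been pushed down onto the panel: 0 is 6 mm proud, 0.006 m is fully home. It moves only under about 10 N or more of downward push, somewhat slowly (about 8 mm/s for each newton beyond that), and stays where it is left.
- link1 (a joint): How far trim link 1 has been pushed down onto the panel: 0 is 6 mm proud, 0.006 m is fully home. As link0.
- link2 (a joint): How far trim link 2 has been pushed down onto the panel: 0 is 6 mm proud, 0.006 m is fully home. As link0.
- link3 (a joint): How far trim link 3 has been pushed down onto the panel: 0 is 6 mm proud, 0.006 m is fully home. As link0.
- link4 (a joint): How far trim link 4 has been pushed down onto the panel: 0 is 6 mm proud, 0.006 m is fully home. As link0.
- link5 (a joint): How far trim link 5 has been pushed down onto the panel: 0 is 6 mm proud, 0.006 m is fully home. As link0.
- link6 (a joint): How far trim link 6 has been pushed down onto the panel: 0 is 6 mm proud, 0.006 m is fully home. As link0.
- link7 (a joint): How far trim link 7 has been pushed down onto the panel: 0 is 6 mm proud, 0.006 m is fully home. As link0.
Things that resemble listed ones, but are neither listed nor needed, are in the scene too. What is meant by the rest is not green or turquoise, and is the smaller of those in its own colour.

How it is judged:
On the way, in this order (a step that is already met when the one before it is completed fails the run):
1. the roller is lifted clear of its rest (z of roller_wheel in the frame of rest above 0.085 m), for 0.1 s.
2. every link is pressed home while the roller is off its rest (value of joint each of link0, link1, link2, link3, link4, link5, link6, link7 above 0.0045 m and z of roller_wheel in the frame of rest above 0.085 m), for 0.1 s.
At the end, for the whole second after the job is handed in: Every trim link is home (pushed down at least 4.5 of its 6 mm) and the roller hangs at rest, upright within 0.12 rad, in its rest: handle centre within 15 mm of the rest's axis and 90 to 104 mm above the table (value of joint each of link0, link1, link2, link3, link4, link5, link6, link7 above 0.0045 m and horizontal distance between roller_grip and rest below 0.015 m and height (world z) of roller_grip between 0.09 and 0.104 m and angle between roller_grip's own z axis and vertical below 0.12 rad and linear speed of roller below 0.02 m/s); the robot touches nothing.
It fails at once if the roller presses on the strip or panel with more than 28 N (contact force between roller and panel above 28 N).
It fails at once if the gripper or arm presses on the strip or panel (contact force between any of the fingers, the arm and panel above 2 N).
It fails at once if something loose other than the roller presses on the strip (contact force between any of small_bin, screwdriver, tape_measure, jar, carton, offcut, wrench and panel above 2 N).
It fails at once if another thing on the table is moved by more than 30 mm (distance of any of small_bin, screwdriver, tape_measure, jar, carton, offcut, wrench from where it was at the start of the episode above 0.03 m).
It also fails if it takes over 72 s, if anything falls off the work surface, if the arm or the gripper's body presses on something with over 40 N, if the wrist force passes 120 N, or if a joint passes its speed limit or range.

## Robot

A 6-joint arm with a two-finger parallel gripper is mounted at the origin on the work surface. World frame = base frame: x ahead of the robot, y to its left, z up, the work surface at z = 0. Lengths are in m, angles in rad, forces in N, time in s.
With the tool pointing down it reaches from about 0.375 to 0.975 m from the base axis. Payload 3.8 kg.
Tool frame: the origin (TCP) lies between the finger pads; the fingertips stand 8 mm ahead of it and the grasp point (between the pads) lies 11 mm behind it; z points along the fingers, y is the line along which they close (so a half turn about z gives the same grasp; the last joint's range is limited). The gripper opens to 85 mm and grips with 20 to 120 N. Pads are 22 mm wide; open, the fingers measure 114 mm over their backs; the gripper's body (76 mm by 85 mm) begins 54 mm behind the grasp point. The pads swing forward as they close: fully open they stand 13 mm farther back than shut.
Start: joints at [-1.26, 0.264, 1.604, -0, 1.274, -0.037], TCP at [0.23, -0.635, 0.239] pointing down, gripper open.
Joint ranges: [-2.63, 2.63], [-0.94, 2.18], [0.31, 2.57], [-1.31, 4.45], [0, 2.66], [-2.55, 2.55]. Speed limits (rad/s): [2.57, 2.57, 3.14, 3.14, 3.14, 3.14].

## Interface

Orientations are given as a 3x3 rotation matrix whose columns are the frame's x, y, z axes.
In Python, from bench import ctrl gives the robot as it stands. The module is installed in compiled form; this text tells all that it offers.
- The arm moves only by the tool send_rows, never from a script. Its argument "commands" is a list of rows, each a list of 7 numbers: the shift along the tool's x, y, z in cm, then the turn, a rotation vector about the tool's x, y, z in rad, then the finger opening in cm, from 0 to 8.54. In form: [[x, y, z, rx, ry, rz, claw], ...]. A call has 1 to 10 rows; each row shifts and turns the commanded pose from where the row before left it, along the tool's axes as they then stand; what a row does not reach is not made up. A row lasts 1/8 s, in which the tool goes at most 62.5 mm and 10.7 degrees, less where a joint would pass 70% of its speed; a pose out of reach is approached as far as the arm can. A call is refused whole if a number of a shift passes 6.25 or a number of a turn 0.188, either way. A call with a gripper value outside its range is refused whole. The fingers move at their own pace and stop on an object; "squeeze" is the grip in N (left out, the last holds). Time passes only in rows, so rows that do not move let the fingers close. It gives the time, the measured TCP pose, the force, the opening and the grip force at its end, in the units of the state.
- ctrl.sense(): the state, without advancing time (a new reading comes with each control period).
- ctrl.snapshot(name): name is "scene" or "side" or "wrist"; returns a dict with "frame" (480x640x3 uint8, red, green, blue), "fx", "fy", "cx", "cy" (pixels), "k1" (the pictures are not rectified: a ray, as slopes to the right and down, at radius r is drawn at 1 + k1 r^2 times it, then the intrinsics apply), "eye" and "attitude" of the camera in the world. Camera axes: x right, y down, z forward; pixel columns grow to the right and rows downward; lengths in m; the calibration is good to about 2 mm. A picture is of the moment at which its call begins. There is no depth.
- ctrl.sign_off(): hands the job in; it is judged then, once.
The state is a dict: "time": time; "qpos": joint angles; "qvel": joint speeds; "joint_torque": joint torques, N m; "position": TCP position; "eef_rot": TCP orientation; "ft_force": force on the tool from outside, world axes, zero at the start; "ft_torque": the same for the moment, N m; "opening": finger opening in m; "grasp_force": force on a finger pad.
Only numpy, scipy, OpenCV 4.12 (cv2) and the standard library are available. Lean on these libraries where they do the work, as an engineer would, in place of code of your own. Each camera call takes 0.05 s, during which the arm holds its last target. There are 200 camera calls.

## Working session

There is one attempt and no reset: what is moved stays moved. The work goes in short steps, Python scripts to look and compute and a tool call to move; the robot and the scene stay as the last step left them, time stands still between calls to the robot, and variables do not carry over. Pictures are saved under pics/ and viewed, at most 10 in all, crops included, and the job is handed in when it is done.

Besides the shell and the picture viewer there is one more tool, called after "Request:" by a JSON object that holds its "name" and its "arguments". send_rows: Moves the arm, as the interface text tells. Its arguments: {"type":"object","properties":{"commands":{"type":"array"},"squeeze":{"type":"number"}},"required":["commands"]}

```bash
mkdir -p pics; cat > h.py <<'E'
import numpy as np, cv2
from bench import ctrl
def snap(n):
    s=ctrl.snapshot(n); np.save(f'/tmp/{n}.npy',s,allow_pickle=True); return s
def load(n): return np.load(f'/tmp/{n}.npy',allow_pickle=True).item()
def ray(s,u,v):
    K=np.array([[s['fx'],0,s['cx']],[0,s['fy'],s['cy']],[0,0,1]],float)
    a,b=(u-s['cx'])/s['fx'],(v-s['cy'])/s['fy']; rd=np.hypot(a,b); r=rd
    for _ in range(20): r=rd/(1+s['k1']*r*r)
    k=r/rd if rd>0 else 1
    return np.array(s['eye']),np.array(s['attitude'])@np.array([a*k,b*k,1])
def onz(s,u,v,z):
    o,d=ray(s,u,v); return o+d*(z-o[2])/d[2]
def proj(s,p):
    q=np.array(s['attitude']).T@(np.array(p)-np.array(s['eye'])); a,b=q[:2]/q[2]; k=1+s['k1']*(a*a+b*b)
    return s['fx']*a*k+s['cx'],s['fy']*b*k+s['cy']
def save(n,img): cv2.imwrite(f'pics/{n}.png',cv2.cvtColor(img,cv2.COLOR_RGB2BGR))
E
python3 - <<'E'
from h import *
for n in ['scene','side','wrist']:
    s=snap(n); save(n+'0',s['frame']); print(n,s['eye'],np.round(s['attitude'],3).tolist(),s['fx'],s['k1'])
print(ctrl.sense())
E
```

```text
scene [ 1.00683092 -0.53904911  0.70586335] [[0.759, 0.397, -0.515], [0.65, -0.474, 0.594], [-0.008, -0.786, -0.618]] 435.29464663690425 -0.10591405121546717
side [0.00362944 1.02718014 0.90566291] [[-0.877, -0.3, 0.375], [-0.48, 0.519, -0.707], [0.017, -0.8, -0.599]] 605.165818517567 -0.13742987891897912
wrist [ 0.30520667 -0.60675076  0.37306458] [[0.341, -0.894, -0.291], [-0.94, -0.325, -0.103], [-0.002, 0.309, -0.951]] 393.70744626660166 -0.030943762098563827
{'time': 0.15, 'qpos': array([-1.25991546e+00,  2.64623114e-01,  1.60510672e+00,  4.44511071e-05,
        1.27370605e+00, -3.68922652e-02]), 'qvel': array([ 0.00124751, -0.00259679, -0.00395373, -0.00056681,  0.00049185,
       -0.00093399]), 'joint_torque': array([ 4.07636508e-04, -5.15907133e+01, -3.67958450e+01, -2.72365537e-05,
        8.04616080e-03,  2.18025355e-05]), 'position': array([ 0.22988353, -0.63403452,  0.23819396]), 'eef_rot': array([[ 9.40138449e-01,  3.40792344e-01, -5.23371867e-04],
       [ 3.40792728e-01, -9.40136794e-01,  1.76787245e-03],
       [ 1.10436248e-04, -1.84040619e-03, -9.99998300e-01]]), 'ft_force': array([0.00084683, 0.34015169, 0.23601847]), 'ft_torque': array([ 0.01885606, -0.01519217,  0.02854151]), 'grasp_force': 0.0, 'opening': 0.08543955977710495}
```

View pics/scene0.png

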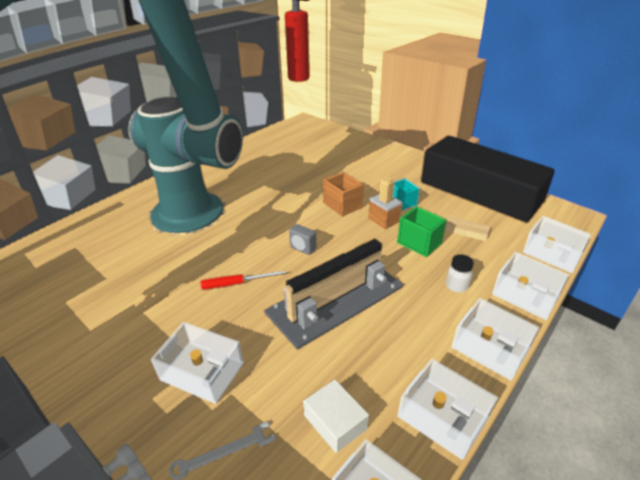

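View pics/side0.png

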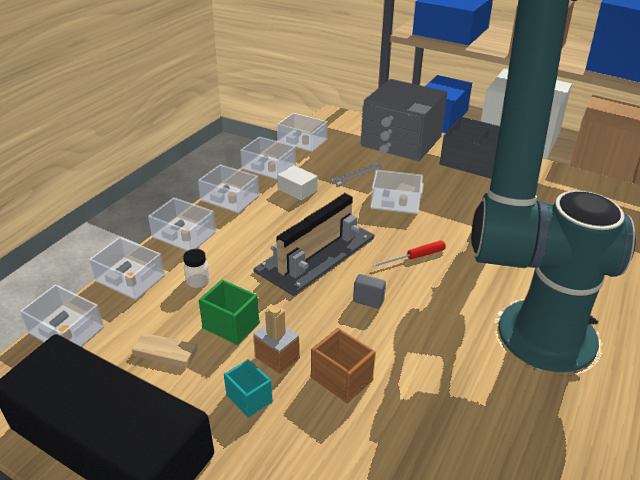

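Side view: strip from (280,240) to (350,200), with the roller's handle at about (275,322). Candidates for the rest: brown box with the roller in it at side (277,347) / scene (385,210), larger brown box at side (343,365) / scene (343,193), green and turquoise boxes. The smaller brown one fits, because it is not green or turquoise and is the smaller of its colour. I'll confirm this in a crop.

```bash
python3 - <<'E'
from h import *
a,b=load('side')['frame'],load('scene')['frame']
def c(f,x,y,w,h,W,H): return cv2.resize(f[y:y+h,x:x+w],(W,H),interpolation=cv2.INTER_CUBIC)
A=c(a,240,295,100,75,400,300); B=c(a,245,185,140,105,400,300)
C=c(b,355,165,80,60,400,300); D=c(b,260,230,160,120,400,300)
save('crop1',np.vstack([np.hstack([A,B]),np.hstack([C,D])]))
E
```

```text
(no output)
```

View pics/crop1.png

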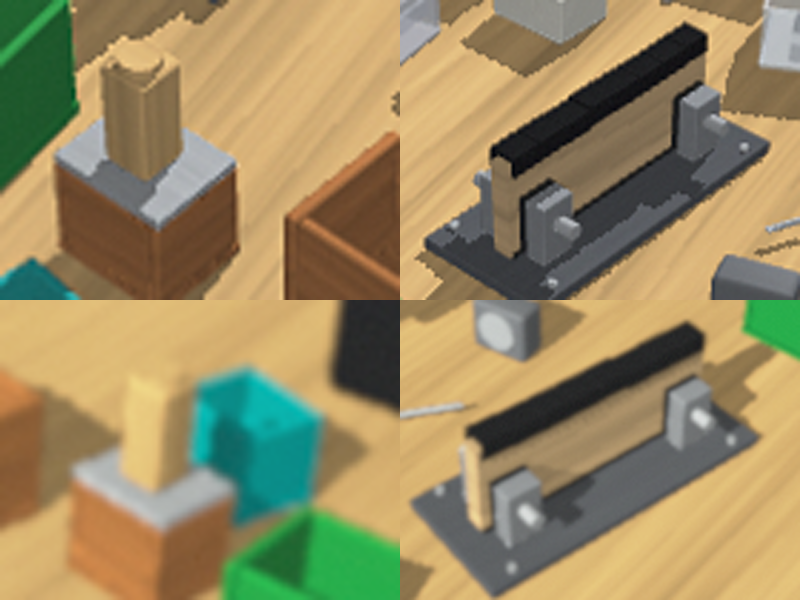

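The crop confirms it: the small brown box at side (277,347) holds the roller by its grey flange, and the turquoise box is close beside it. The flange corners are at side (254,334), (279,350.5) and (299,335).

```bash
python3 - <<'E'
from h import *
S,C=load('side'),load('scene')
def f(n,s,pts,z): 
    p=[onz(s,u,v,z) for u,v in pts]; print(n,[np.round(q[:2],4).tolist() for q in p]); return p
for n,s,pts in [('flange side',S,[(254.3,334.3),(279.3,350.5),(298.8,335)]),('flange scene',C,[(369.4,198.4),(387.4,211),(402,202.4)])]:
    l,m,r=f(n,s,pts,.066); print(' ctr',(l+r)/2,'e1',np.linalg.norm(l-m),np.degrees(np.arctan2(*(l-m)[1::-1])),'e2',np.linalg.norm(r-m),np.degrees(np.arctan2(*(r-m)[1::-1])))
f('handle top side',S,[(265.8,313.7),(285,312),(277.5,318)],.128)
l,m,r=f('base scene',C,[(264.8,311.2),(298.8,348.8),(403.2,284.8)],.012)
print((l+r)/2,np.linalg.norm(l-m),np.linalg.norm(r-m),np.degrees(np.arctan2(*(r-m)[1::-1])))
l,r=f('base side',S,[(253.8,270),(373.8,236.8)],.012);print((l+r)/2)
f('strip side',S,[(277.2,237.5),(285.3,242.5),(344,193.8),(352.5,198.3)],.12)
f('strip scene',C,[(287,284),(378,240)],.12)
E
```

```text
flange side [[0.5045, 0.3595], [0.4401, 0.3715], [0.429, 0.3183]]
 ctr [0.46671672 0.33887573 0.066     ] e1 0.0654612762576306 -10.600648318240886 e2 0.05441662126746805 -101.82557602512642
flange scene [[0.4311, 0.3146], [0.5045, 0.2945], [0.5113, 0.3555]]
 ctr [0.4712061  0.33505423 0.066     ] e1 0.07608968338091927 164.62377939072417 e2 0.061358357064914625 83.67104361591521
handle top side [[0.4787, 0.3536], [0.4502, 0.3318], [0.4538, 0.3525]]
base scene [[0.479, -0.1319], [0.6054, -0.1586], [0.6637, 0.1324]]
[5.71312448e-01 2.77076614e-04 1.20000000e-02] 0.12927125993361196 0.2967629724907117 78.68631664409232
base side [[0.6539, 0.1433], [0.4668, -0.1157]]
[0.56038321 0.01384571 0.012     ]
strip side [[0.5937, 0.1311], [0.5687, 0.1378], [0.5489, -0.1029], [0.5219, -0.0951]]
strip scene [[0.5413, -0.1167], [0.596, 0.1144]]
```

Request:
{"name": "send_rows", "arguments": {"commands": [[3.5,-3.5,-0.4,0,0,0,8.54],[3.5,-3.5,-0.4,0,0,0,8.54],[3.5,-3.5,-0.4,0,0,0,8.54],[3.5,-3.5,-0.4,0,0,0,8.54],[3.5,-3.5,-0.4,0,0,0,8.54],[3.5,-3.5,-0.4,0,0,0,8.54],[3.5,-3.5,-0.4,0,0,0,8.54],[3.5,-3.5,-0.4,0,0,0,8.54],[3.5,-3.5,-0.4,0,0,0,8.54],[3.5,-3.5,-0.4,0,0,0,8.54]]}}

```text
time: 1.4
position: [0.44, -0.1847, 0.2793]
eef_rot: [[0.94, 0.341, 0.0], [0.341, -0.94, -0.0], [0.0, 0.0, -1.0]]
ft_force: [-0.1, -0.6, 0.2]
opening: 0.0853
grasp_force: 0.0
```

Request:
{"name": "send_rows", "arguments": {"commands": [[3.5,-3.5,-0.6,0,0,0,8.54],[3.5,-3.5,-0.6,0,0,0,8.54],[3.5,-3.5,-0.6,0,0,0,8.54],[3.5,-3.5,-0.6,0,0,0,8.54],[0,0,0,0,0,0,8.54],[0,0,0,0,0,0,8.54]]}}

```text
time: 2.15
position: [0.5233, -0.0071, 0.3028]
eef_rot: [[0.94, 0.342, -0.001], [0.342, -0.94, -0.001], [-0.001, 0.0, -1.0]]
ft_force: [-0.8, -0.2, -0.2]
opening: 0.0854
grasp_force: 0.0
```

```bash
python3 - <<'E'
from h import *
s=snap('wrist'); save('w1',s['frame'])
e=ctrl.sense(); print(e['time'],e['position'],e['qpos'],np.round(e['eef_rot'],3))
E
```

```text
2.2 [ 0.52310749 -0.00761494  0.30274483] [-6.17744943e-02 -5.91483480e-02  1.84186182e+00 -6.20923737e-04
  1.36003680e+00  1.16168745e+00] [[ 0.94   0.341 -0.001]
 [ 0.341 -0.94  -0.001]
 [-0.001  0.    -1.   ]]
```

View pics/w1.png

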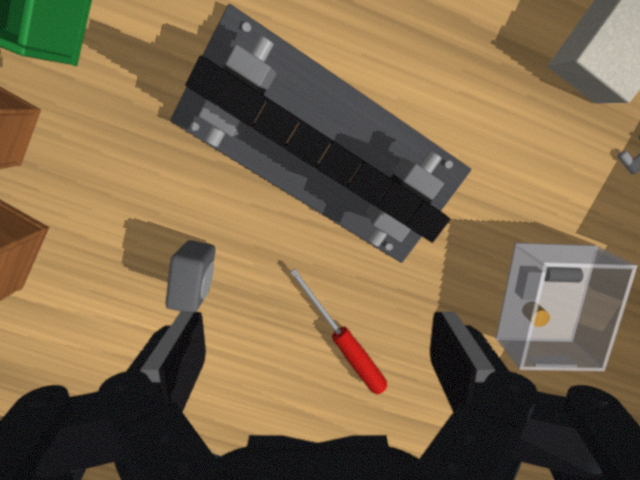

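Wrist view: base corners at (230,4), (470,168), (402,262) and (170,122). The strip's left end runs (203,57)–(187,86) and its right end (449,217)–(434,242).

```bash
python3 - <<'E'
from h import *
s=load('wrist')
b=np.array([onz(s,u,v,.012) for u,v in [(230,4),(470,168),(402,262),(170,122)]])
print(np.round(b,4).tolist(),b.mean(0)); d=(b[0]+b[3]-b[1]-b[2])/2; print(np.linalg.norm(d),np.degrees(np.arctan2(d[1],d[0])))
t=np.array([onz(s,u,v,.120) for u,v in [(203,57),(187,86),(449,217),(434,242)]])
print(np.round(t,4).tolist(),t.mean(0)); d=(t[0]+t[1]-t[2]-t[3])/2; print(np.linalg.norm(d),np.degrees(np.arctan2(d[1],d[0])))
E
```

```text
[[0.6627, 0.1331, 0.012], [0.5999, -0.1547, 0.012], [0.4748, -0.1293, 0.012], [0.5359, 0.1612, 0.012]] [0.56832681 0.0025851  0.012     ]
0.2957036215912496 77.9089647136044
[[0.6057, 0.1135, 0.12], [0.582, 0.1196, 0.12], [0.5567, -0.1121, 0.12], [0.5324, -0.1096, 0.12]] [0.56920677 0.00284762 0.12      ]
0.2326607530781631 77.77145425012444
```

Request:
{"name": "send_rows", "arguments": {"commands": [[1.1,-5.7,1.0,0,0,0,8.54],[1.1,-5.7,1.0,0,0,0,8.54],[1.1,-5.7,1.0,0,0,0,8.54],[1.1,-5.7,1.0,0,0,0,8.54],[1.1,-5.7,1.0,0,0,0,8.54],[1.1,-5.7,1.0,0,0,0,8.54]]}}

```text
time: 2.95
position: [0.4693, 0.3371, 0.2429]
eef_rot: [[0.941, 0.339, 0.0], [0.339, -0.941, -0.0], [0.0, 0.001, -1.0]]
ft_force: [0.9, -0.1, 0.3]
opening: 0.0853
grasp_force: 0.0
```

Request:
{"name": "send_rows", "arguments": {"commands": [[0,0,0,0,0,-0.169,8.54],[0,0,0,0,0,-0.169,8.54],[0,0,0,0,0,-0.169,8.54],[0,0,0,0,0,-0.169,8.54],[0,0,0,0,0,-0.169,8.54],[0,0,0,0,0,-0.169,8.54],[0,0,0,0,0,0,8.54]]}}

```text
time: 3.82
position: [0.4696, 0.3355, 0.2431]
eef_rot: [[0.211, 0.977, -0.0], [0.977, -0.211, -0.001], [-0.001, -0.0, -1.0]]
ft_force: [-0.9, -0.5, -0.1]
opening: 0.0855
grasp_force: 0.0
```

```bash
python3 - <<'E'
from h import *
s=snap('wrist'); save('w2',s['frame'])
e=ctrl.sense(); print(e['time'],e['position'],e['qpos'],np.round(e['eef_rot'],3))
E
```

```text
3.875 [0.46955371 0.33573845 0.2430905 ] [ 5.77687237e-01  7.79149153e-02  1.81291811e+00 -1.86538343e-04
  1.25123434e+00  7.91848936e-01] [[ 0.212  0.977 -0.   ]
 [ 0.977 -0.212 -0.   ]
 [-0.    -0.    -1.   ]]
```

View pics/w2.png

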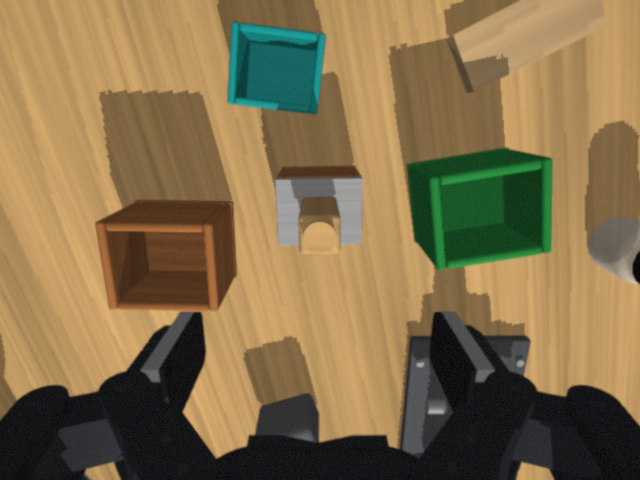

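The flange has corners (276,179), (362,178.5), (362,245) and (277,245). The handle knob is at (320,237). The tool is nearly aligned with the roller.

```bash
python3 - <<'E'
from h import *
s=load('wrist')
f=s['frame'].astype(int)
m=((f.max(2)-f.min(2)<28)&(f.sum(2)>330)).astype(np.uint8); m[:160]=0;m[265:]=0;m[:,:260]=0;m[:,380:]=0
ys,xs=np.nonzero(m); print(xs.min(),xs.max(),ys.min(),ys.max())
for r in range(182,244,10):
    q=np.nonzero(m[r])[0]; print(r,q.min(),q.max())
b=np.array([onz(s,u,v,.066) for u,v in [(276,179),(362.5,178.5),(362.5,245),(277,245)]])
print(np.round(b,4).tolist(),b.mean(0)); d=(b[1]+b[2]-b[0]-b[3])/2; print(np.linalg.norm(d),np.degrees(np.arctan2(d[1],d[0])))
print('knob/handle top',onz(s,320,237,.130), onz(s,320,226,.128))
E
```

```text
275 361 178 244
182 275 361
192 276 361
202 276 361
212 277 361
222 277 361
232 278 360
242 279 360
[[0.4442, 0.3698, 0.066], [0.5115, 0.3556, 0.066], [0.5016, 0.3006, 0.066], [0.4316, 0.3157, 0.066]] [0.47222413 0.33541471 0.066     ]
0.07021857732016219 -12.039928483805442
knob/handle top [0.47215963 0.33518413 0.13      ] [0.47363644 0.34202077 0.128     ]
```

Request:
{"name": "send_rows", "arguments": {"commands": [[0,0.3,-0.0,0,0,0,5.5],[0,0,2.6,0,0,0,5.5],[0,0,2.6,0,0,0,5.5],[0,0,2.6,0,0,0,5.5],[0,0,2.6,0,0,0,5.5],[0,0,2.6,0,0,0,5.5],[0,0,2.7,0,0,0,5.5],[0,0,0,0,0,0,5.5]]}}

```text
time: 4.88
position: [0.4704, 0.335, 0.0837]
eef_rot: [[0.209, 0.978, -0.005], [0.978, -0.209, -0.003], [-0.004, -0.004, -1.0]]
ft_force: [-0.8, -0.2, -0.0]
opening: 0.0554
grasp_force: 0.0
```

Request:
{"name": "send_rows", "arguments": {"commands": [[0,0,0,0,0,0,2],[0,0,0,0,0,0,2],[0,0,0,0,0,0,2],[0,0,0,0,0,0,2],[0,0,0,0,0,0,2],[0,0,0,0,0,0,2]], "squeeze": 90}}

```text
time: 5.62
position: [0.4732, 0.3373, 0.0881]
eef_rot: [[0.208, 0.978, 0.002], [0.978, -0.208, 0.002], [0.002, 0.002, -1.0]]
ft_force: [-0.4, 0.2, 6.6]
opening: 0.0272
grasp_force: 89.6
```

Request:
{"name": "send_rows", "arguments": {"commands": [[0,0,-2,0,0,0,2],[0,0,-3,0,0,0,2],[0,0,-3,0,0,0,2],[0,0,-3,0,0,0,2],[0,0,-3,0,0,0,2],[0,0,0,0,0,0,2],[0,0,0,0,0,0,2]]}}

```text
time: 6.5
position: [0.4714, 0.336, 0.2252]
eef_rot: [[0.207, 0.978, -0.001], [0.978, -0.208, -0.001], [-0.001, -0.001, -1.0]]
ft_force: [-0.5, 0.4, -3.5]
opening: 0.027
grasp_force: 89.3
```

```bash
python3 - <<'E'
from h import *
s=snap('side'); save('s2',cv2.resize(s['frame'][200:400,180:420],(720,600)))
w=snap('wrist'); save('w3',w['frame'])
e=ctrl.sense(); print(e['time'],e['position'],e['ft_force'],e['opening'])
E
```

```text
6.6 [0.47095127 0.33569213 0.22409207] [ 0.1265922   0.87418206 -3.36575808] 0.026996615974575342
```

View pics/s2.png

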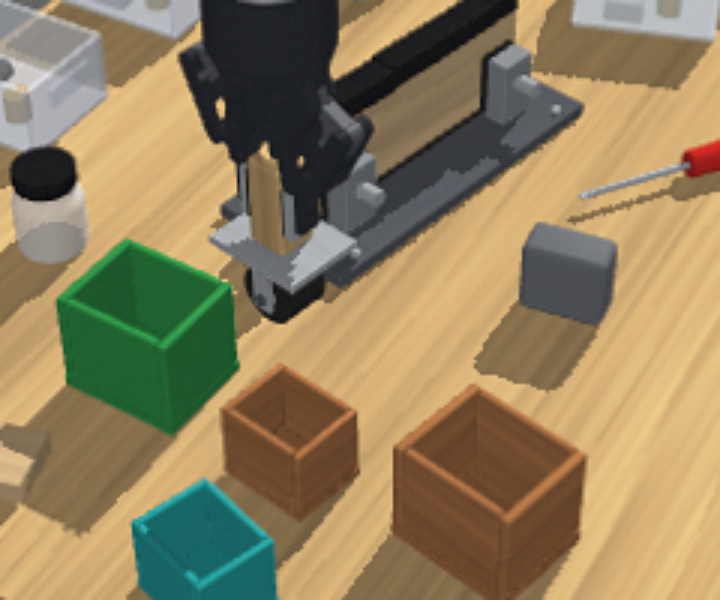

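The roller is lifted upright and clear of the empty brown rest, whose rim is at crop (222,408)–(357,413). Now I'll carry it to the strip's left end.

Request:
{"name": "send_rows", "arguments": {"commands": [[-3.4,2.75,0,0,0,0,2],[-3.4,2.75,0,0,0,0,2],[-3.4,2.75,0,0,0,0,2],[-3.4,2.75,0,0,0,0,2],[-3.4,2.75,0,0,0,0,2],[-3.3,2.75,0,0,0,0,2],[0,0,0,0,0,0,2]]}}

```text
time: 7.48
position: [0.5917, 0.1007, 0.2242]
eef_rot: [[0.211, 0.977, -0.003], [0.977, -0.211, -0.001], [-0.002, -0.002, -1.0]]
ft_force: [-1.0, 0.7, -3.8]
opening: 0.0269
grasp_force: 89.6
```

Request:
{"name": "send_rows", "arguments": {"commands": [[0,0,0,0,0,0.174,2],[0,0,0,0,0,0.174,2],[0,0,0,0,0,0.174,2],[0,0,0,0,0,0.174,2],[0,0,0,0,0,0.174,2],[0,0,0,0,0,0.174,2],[0,0,0,0,0,0.174,2],[0,0,0,0,0,0.174,2],[0,0,0,0,0,0.174,2],[0,0,0,0,0,0,2]]}}

```text
time: 8.72
position: [0.5903, 0.1044, 0.2249]
eef_rot: [[0.98, -0.2, -0.003], [-0.2, -0.98, 0.0], [-0.003, 0.001, -1.0]]
ft_force: [0.1, 0.5, -3.0]
opening: 0.0268
grasp_force: 89.6
```

```bash
python3 - <<'E'
from h import *
w=snap('scene'); save('c4',cv2.resize(w['frame'][180:360,240:480],(800,600),interpolation=cv2.INTER_CUBIC))
e=ctrl.sense(); print(e['time'],e['position'],e['qpos'],e['ft_force'],e['ft_torque'],np.round(e['eef_rot'],3))
R=e['eef_rot']; print('to link7 centre, tool cm:',100*R.T@(np.array([.591,.105,.226])-e['position']))
E
```

```text
8.775 [0.59052021 0.10425754 0.22508617] [1.33067611e-01 1.33425576e-01 1.78548981e+00 2.76729266e-04
 1.22485193e+00 1.90406758e+00] [-0.06364827 -0.48675235 -2.53340155] [-0.03578845 -0.00639979  0.00420287] [[ 0.98  -0.199 -0.002]
 [-0.199 -0.98  -0.   ]
 [-0.002  0.    -1.   ]]
to link7 centre, tool cm: [ 0.03205219 -0.0822654  -0.09149047]
```

View pics/c4.png

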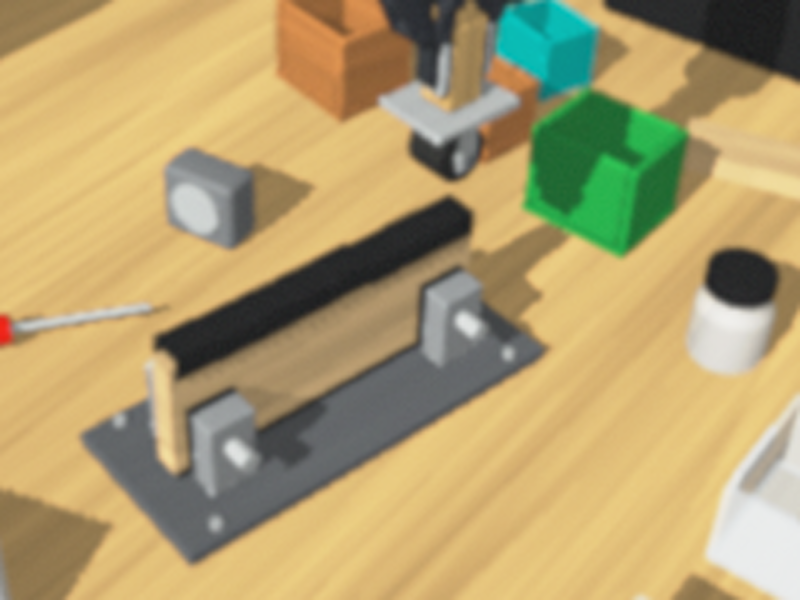

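Request:
{"name": "send_rows", "arguments": {"commands": [[0,0,0.7,0,0,0.011,2],[0,0,0.7,0,0,0,2],[0,0,0,0,0,0,2],[0,0,0,0,0,0,2]]}}

```text
time: 9.28
position: [0.5914, 0.1036, 0.2121]
eef_rot: [[0.977, -0.213, -0.0], [-0.213, -0.977, -0.0], [-0.0, 0.0, -1.0]]
ft_force: [-0.0, 0.6, -2.6]
opening: 0.0268
grasp_force: 89.6
```

Request:
{"name": "send_rows", "arguments": {"commands": [[0,0,0.1,0,0,0,2],[0,0,0.1,0,0,0,2],[0,0,0,0,0,0,2]]}}

```text
time: 9.65
position: [0.5914, 0.1036, 0.2103]
eef_rot: [[0.977, -0.214, -0.0], [-0.214, -0.977, 0.0], [-0.0, 0.0, -1.0]]
ft_force: [0.0, 0.4, -2.8]
opening: 0.0271
grasp_force: 89.6
```

Request:
{"name": "send_rows", "arguments": {"commands": [[0,0,0.1,0,0,0,2],[0,0,0.1,0,0,0,2],[0,0,0,0,0,0,2]]}}

```text
time: 10.02
position: [0.5913, 0.1037, 0.2081]
eef_rot: [[0.977, -0.214, -0.0], [-0.214, -0.977, -0.0], [-0.0, 0.0, -1.0]]
ft_force: [-0.0, -0.9, -3.3]
opening: 0.0269
grasp_force: 89.6
```

Request:
{"name": "send_rows", "arguments": {"commands": [[0,0,0.1,0,0,0,2],[0,0,0.1,0,0,0,2],[0,0,0,0,0,0,2]]}}

```text
time: 10.4
position: [0.5913, 0.1037, 0.2061]
eef_rot: [[0.977, -0.214, -0.0], [-0.214, -0.977, -0.0], [-0.0, 0.0, -1.0]]
ft_force: [-0.2, -0.7, -3.2]
opening: 0.0272
grasp_force: 89.6
```

Request:
{"name": "send_rows", "arguments": {"commands": [[0,0,0.1,0,0,0,2],[0,0,0.1,0,0,0,2],[0,0,0,0,0,0,2]]}}

```text
time: 10.78
position: [0.5913, 0.1037, 0.2041]
eef_rot: [[0.977, -0.214, -0.0], [-0.214, -0.977, -0.0], [-0.0, 0.0, -1.0]]
ft_force: [-0.1, 0.1, -3.1]
opening: 0.0269
grasp_force: 89.6
```

Request:
{"name": "send_rows", "arguments": {"commands": [[0,0,0.1,0,0,0,2],[0,0,0.1,0,0,0,2],[0,0,0,0,0,0,2]]}}

```text
time: 11.15
position: [0.5913, 0.1037, 0.2021]
eef_rot: [[0.977, -0.214, -0.0], [-0.214, -0.977, 0.0], [-0.0, 0.0, -1.0]]
ft_force: [0.9, -0.2, -3.4]
opening: 0.0267
grasp_force: 89.6
```

Request:
{"name": "send_rows", "arguments": {"commands": [[0,0,0.1,0,0,0,2],[0,0,0.1,0,0,0,2],[0,0,0,0,0,0,2]]}}

```text
time: 11.52
position: [0.5913, 0.1037, 0.2001]
eef_rot: [[0.977, -0.214, -0.0], [-0.214, -0.977, -0.0], [-0.0, 0.0, -1.0]]
ft_force: [-1.0, 0.3, -4.0]
opening: 0.0269
grasp_force: 89.6
```

Request:
{"name": "send_rows", "arguments": {"commands": [[0,0,0.1,0,0,0,2],[0,0,0.1,0,0,0,2],[0,0,0,0,0,0,2]]}}

```text
time: 11.9
position: [0.5913, 0.1037, 0.1981]
eef_rot: [[0.977, -0.214, -0.0], [-0.214, -0.977, -0.0], [-0.0, 0.0, -1.0]]
ft_force: [0.8, 0.5, -2.4]
opening: 0.0273
grasp_force: 89.6
```

Request:
{"name": "send_rows", "arguments": {"commands": [[0,0,0.1,0,0,0,2],[0,0,0.1,0,0,0,2],[0,0,0,0,0,0,2]]}}

```text
time: 12.28
position: [0.5913, 0.1037, 0.1961]
eef_rot: [[0.977, -0.214, -0.0], [-0.214, -0.977, -0.0], [-0.0, 0.0, -1.0]]
ft_force: [-0.0, -0.7, -3.5]
opening: 0.0273
grasp_force: 89.6
```

Request:
{"name": "send_rows", "arguments": {"commands": [[0,0,0.1,0,0,0,2],[0,0,0.1,0,0,0,2],[0,0,0,0,0,0,2]]}}

```text
time: 12.65
position: [0.5913, 0.1037, 0.1941]
eef_rot: [[0.977, -0.214, -0.0], [-0.214, -0.977, -0.0], [-0.0, 0.0, -1.0]]
ft_force: [-1.0, 0.8, -3.0]
opening: 0.0268
grasp_force: 89.6
```

Request:
{"name": "send_rows", "arguments": {"commands": [[0,0,0.1,0,0,0,2],[0,0,0.1,0,0,0,2],[0,0,0,0,0,0,2]]}}

```text
time: 13.02
position: [0.5915, 0.1037, 0.1923]
eef_rot: [[0.977, -0.214, 0.0], [-0.214, -0.977, -0.0], [0.0, -0.0, -1.0]]
ft_force: [0.1, -0.4, -3.5]
opening: 0.0268
grasp_force: 89.6
```

Request:
{"name": "send_rows", "arguments": {"commands": [[0,0,0.1,0,0,0,2],[0,0,0.1,0,0,0,2],[0,0,0,0,0,0,2]]}}

```text
time: 13.4
position: [0.5918, 0.1039, 0.1913]
eef_rot: [[0.977, -0.214, 0.001], [-0.214, -0.977, 0.0], [0.001, -0.001, -1.0]]
ft_force: [-1.4, 0.6, 3.6]
opening: 0.0271
grasp_force: 90.1
```

Request:
{"name": "send_rows", "arguments": {"commands": [[0,0,0.1,0,0,0,2],[0,0,0.1,0,0,0,2],[0,0,0,0,0,0,2],[0,0,0,0,0,0,2]]}}

```text
time: 13.9
position: [0.5919, 0.1039, 0.1898]
eef_rot: [[0.977, -0.214, 0.002], [-0.214, -0.977, 0.001], [0.001, -0.001, -1.0]]
ft_force: [-2.2, 0.9, 6.2]
opening: 0.0268
grasp_force: 90.6
```

Request:
{"name": "send_rows", "arguments": {"commands": [[0,0,0.1,0,0,0,2],[0,0,0.1,0,0,0,2],[0,0,0,0,0,0,2],[0,0,0,0,0,0,2]]}}

```text
time: 14.4
position: [0.5919, 0.104, 0.1878]
eef_rot: [[0.977, -0.214, 0.002], [-0.214, -0.977, 0.001], [0.001, -0.001, -1.0]]
ft_force: [-2.4, 1.6, 6.4]
opening: 0.0271
grasp_force: 90.6
```

Request:
{"name": "send_rows", "arguments": {"commands": [[0,0,0.1,0,0,0,2],[0,0,0.1,0,0,0,2],[0,0,0,0,0,0,2],[0,0,0,0,0,0,2]]}}

```text
time: 14.9
position: [0.592, 0.1041, 0.186]
eef_rot: [[0.977, -0.214, 0.002], [-0.214, -0.977, 0.001], [0.002, -0.001, -1.0]]
ft_force: [-2.9, 0.6, 8.1]
opening: 0.0276
grasp_force: 90.8
```

Request:
{"name": "send_rows", "arguments": {"commands": [[0,0,0.1,0,0,0,2],[0,0,0.1,0,0,0,2],[0,0,0,0,0,0,2],[0,0,0,0,0,0,2]]}}

```text
time: 15.4
position: [0.5923, 0.1046, 0.1849]
eef_rot: [[0.977, -0.214, 0.003], [-0.214, -0.977, 0.002], [0.002, -0.002, -1.0]]
ft_force: [-3.8, 2.1, 10.0]
opening: 0.0272
grasp_force: 91.4
```

Request:
{"name": "send_rows", "arguments": {"commands": [[0,0.2,0.02,0,0,0,2],[0,0.2,0.02,0,0,0,2],[0,0.2,0,0,0,0,2],[0,0.2,0,0,0,0,2],[0,0.2,0,0,0,0,2],[0,0.2,0,0,0,0,2]]}}

```text
time: 16.15
position: [0.5901, 0.094, 0.185]
eef_rot: [[0.977, -0.214, 0.004], [-0.214, -0.977, 0.004], [0.003, -0.004, -1.0]]
ft_force: [-3.2, 3.5, 11.4]
opening: 0.027
grasp_force: 91.7
```

Request:
{"name": "send_rows", "arguments": {"commands": [[0,0.2,0,0,0,0,2],[0,0.2,0,0,0,0,2],[0,0.2,0,0,0,0,2],[0,0.2,0,0,0,0,2],[0,0.2,0,0,0,0,2],[0,0.2,0,0,0,0,2]]}}

```text
time: 16.9
position: [0.5872, 0.0809, 0.1849]
eef_rot: [[0.977, -0.214, 0.003], [-0.214, -0.977, 0.001], [0.002, -0.002, -1.0]]
ft_force: [-3.8, 1.4, 12.8]
opening: 0.0272
grasp_force: 91.7
```

Request:
{"name": "send_rows", "arguments": {"commands": [[0,0.2,0,0,0,0,2],[0,0.2,0,0,0,0,2],[0,0.2,0,0,0,0,2],[0,0.2,0,0,0,0,2],[0,0.2,0,0,0,0,2],[0,0.2,0,0,0,0,2],[0,0.2,0,0,0,0,2],[0,0.2,0,0,0,0,2]]}}

```text
time: 17.9
position: [0.5844, 0.0673, 0.1852]
eef_rot: [[0.977, -0.214, 0.004], [-0.214, -0.977, 0.005], [0.003, -0.006, -1.0]]
ft_force: [-3.0, 5.8, 13.2]
opening: 0.0269
grasp_force: 91.7
```

Request:
{"name": "send_rows", "arguments": {"commands": [[0,0.2,0,0,0,0,2],[0,0.2,0,0,0,0,2],[0,0.2,0,0,0,0,2],[0,0.2,0,0,0,0,2],[0,0.2,0,0,0,0,2],[0,0.2,0,0,0,0,2],[0,0.2,0,0,0,0,2],[0,0.2,0,0,0,0,2]]}}

```text
time: 18.9
position: [0.5804, 0.0496, 0.1851]
eef_rot: [[0.977, -0.214, 0.003], [-0.214, -0.977, 0.001], [0.003, -0.002, -1.0]]
ft_force: [-4.3, 2.9, 14.1]
opening: 0.0272
grasp_force: 91.9
```

Request:
{"name": "send_rows", "arguments": {"commands": [[0,0.2,-0.02,0,0,0,2],[0,0.2,-0.02,0,0,0,2],[0,0.2,0,0,0,0,2],[0,0.2,0,0,0,0,2],[0,0.2,0,0,0,0,2],[0,0.2,0,0,0,0,2],[0,0.2,0,0,0,0,2],[0,0.2,0,0,0,0,2],[0,0.2,0,0,0,0,2],[0,0.2,0,0,0,0,2]]}}

```text
time: 20.15
position: [0.5763, 0.0301, 0.1855]
eef_rot: [[0.977, -0.213, 0.003], [-0.213, -0.977, 0.001], [0.003, -0.002, -1.0]]
ft_force: [-4.5, 2.0, 13.1]
opening: 0.027
grasp_force: 91.8
```

Request:
{"name": "send_rows", "arguments": {"commands": [[0,0.2,0,0,0,0,2],[0,0.2,0,0,0,0,2],[0,0.2,0,0,0,0,2],[0,0.2,0,0,0,0,2],[0,0.2,0,0,0,0,2],[0,0.2,0,0,0,0,2],[0,0.2,0,0,0,0,2],[0,0.2,0,0,0,0,2],[0,0.2,0,0,0,0,2],[0,0.2,0,0,0,0,2]]}}

```text
time: 21.4
position: [0.5728, 0.0137, 0.1858]
eef_rot: [[0.977, -0.215, 0.005], [-0.215, -0.977, 0.008], [0.003, -0.009, -1.0]]
ft_force: [-2.0, 12.3, 13.1]
opening: 0.0274
grasp_force: 91.6
```

Request:
{"name": "send_rows", "arguments": {"commands": [[0,0.1,-0.02,0,0,0,2],[0,0.1,-0.02,0,0,0,2],[0,0.1,0,0,0,0,2],[0,0,0,0,0,0,2]]}}

```text
time: 21.9
position: [0.5718, 0.0089, 0.1859]
eef_rot: [[0.977, -0.214, 0.004], [-0.214, -0.977, 0.004], [0.003, -0.004, -1.0]]
ft_force: [-2.3, 5.5, 12.5]
opening: 0.0268
grasp_force: 91.8
```

Request:
{"name": "send_rows", "arguments": {"commands": [[0,0.2,0,0,0,0,2],[0,0.2,0,0,0,0,2],[0,0.2,0,0,0,0,2],[0,0.2,0,0,0,0,2],[0,0.2,0,0,0,0,2],[0,0.2,0,0,0,0,2],[0,0.2,0,0,0,0,2],[0,0.2,0,0,0,0,2],[0,0.2,0,0,0,0,2]]}}

```text
time: 23.02
position: [0.5675, -0.0104, 0.1859]
eef_rot: [[0.977, -0.214, 0.003], [-0.214, -0.977, 0.001], [0.003, -0.001, -1.0]]
ft_force: [-4.6, 0.8, 14.4]
opening: 0.0276
grasp_force: 91.9
```

Request:
{"name": "send_rows", "arguments": {"commands": [[0,0.2,-0.03,0,0,0,2],[0,0.2,-0.02,0,0,0,2],[0,0.2,0,0,0,0,2],[0,0.2,0,0,0,0,2],[0,0.2,0,0,0,0,2],[0,0.2,0,0,0,0,2],[0,0.2,0,0,0,0,2],[0,0.2,0,0,0,0,2]]}}

```text
time: 24.02
position: [0.5643, -0.0252, 0.1863]
eef_rot: [[0.977, -0.214, 0.004], [-0.214, -0.977, 0.002], [0.003, -0.002, -1.0]]
ft_force: [-4.4, 2.7, 13.6]
opening: 0.0272
grasp_force: 91.8
```

Request:
{"name": "send_rows", "arguments": {"commands": [[0,0.2,0,0,0,0,2],[0,0.2,0,0,0,0,2],[0,0.2,0,0,0,0,2],[0,0.2,0,0,0,0,2],[0,0.2,0,0,0,0,2],[0,0.2,0,0,0,0,2],[0,0.2,0,0,0,0,2],[0,0.2,0,0,0,0,2]]}}

```text
time: 25.02
position: [0.5607, -0.0418, 0.1864]
eef_rot: [[0.977, -0.214, 0.003], [-0.214, -0.977, 0.0], [0.003, -0.001, -1.0]]
ft_force: [-4.6, 1.4, 13.6]
opening: 0.0271
grasp_force: 91.9
```

Request:
{"name": "send_rows", "arguments": {"commands": [[0,0.2,0,0,0,0,2],[0,0.2,0,0,0,0,2],[0,0.2,0,0,0,0,2],[0,0.2,0,0,0,0,2],[0,0.2,0,0,0,0,2],[0,0.2,0,0,0,0,2],[0,0.2,0,0,0,0,2],[0,0.2,0,0,0,0,2]]}}

```text
time: 26.02
position: [0.5575, -0.0572, 0.1865]
eef_rot: [[0.977, -0.213, 0.003], [-0.213, -0.977, 0.0], [0.003, -0.001, -1.0]]
ft_force: [-4.2, 1.8, 15.1]
opening: 0.0272
grasp_force: 91.9
```

Request:
{"name": "send_rows", "arguments": {"commands": [[0,0.2,-0.03,0,0,0,2],[0,0.2,-0.02,0,0,0,2],[0,0.2,0,0,0,0,2],[0,0.2,0,0,0,0,2],[0,0.2,0,0,0,0,2],[0,0.2,0,0,0,0,2],[0,0.2,0,0,0,0,2],[0,0.2,0,0,0,0,2]]}}

```text
time: 27.02
position: [0.5542, -0.0718, 0.1867]
eef_rot: [[0.977, -0.214, 0.004], [-0.214, -0.977, 0.003], [0.003, -0.004, -1.0]]
ft_force: [-3.3, 7.1, 13.2]
opening: 0.0273
grasp_force: 91.6
```

Request:
{"name": "send_rows", "arguments": {"commands": [[0,0.1,0,0,0,0,2],[0,0.1,0,0,0,0,2],[0,0.1,0,0,0,0,2],[0,0.2,0,0,0,0,2],[0,0.2,0,0,0,0,2],[0,0.2,0,0,0,0,2],[0,0.2,0,0,0,0,2]]}}

```text
time: 27.9
position: [0.5519, -0.0828, 0.1868]
eef_rot: [[0.977, -0.213, 0.004], [-0.213, -0.977, 0.002], [0.003, -0.002, -1.0]]
ft_force: [-3.8, 2.9, 13.9]
opening: 0.0269
grasp_force: 91.8
```

Request:
{"name": "send_rows", "arguments": {"commands": [[0,0.2,0,0,0,0,2],[0,0.2,0,0,0,0,2],[0,0.2,0,0,0,0,2],[0,0.2,0,0,0,0,2],[0,0.2,0,0,0,0,2],[0,0.2,0,0,0,0,2],[0,0.2,0,0,0,0,2],[0,0.2,0,0,0,0,2]]}}

```text
time: 28.9
position: [0.5482, -0.0998, 0.1869]
eef_rot: [[0.977, -0.214, 0.003], [-0.214, -0.977, -0.001], [0.003, -0.0, -1.0]]
ft_force: [-4.1, 1.9, 14.5]
opening: 0.0273
grasp_force: 91.9
```

Request:
{"name": "send_rows", "arguments": {"commands": [[0,0.2,0,0,0,0,2],[0,0.2,0,0,0,0,2],[0,0.2,0,0,0,0,2],[0,0,0,0,0,0,2],[0,0,0,0,0,0,2]]}}

```text
time: 29.52
position: [0.5469, -0.1059, 0.1869]
eef_rot: [[0.977, -0.214, 0.003], [-0.214, -0.977, -0.001], [0.003, 0.0, -1.0]]
ft_force: [-4.3, 0.8, 13.7]
opening: 0.0273
grasp_force: 91.9
```

Request:
{"name": "send_rows", "arguments": {"commands": [[0,-0.6,0.005,0,0,0,2],[0,-0.6,0.005,0,0,0,2],[0,-0.6,0.005,0,0,0,2],[0,-0.6,0.005,0,0,0,2],[0,-0.6,0.005,0,0,0,2],[0,-0.6,0.005,0,0,0,2],[0,-0.6,0.005,0,0,0,2],[0,-0.6,0.005,0,0,0,2],[0,-0.6,0.005,0,0,0,2]]}}

```text
time: 30.65
position: [0.5585, -0.0528, 0.1865]
eef_rot: [[0.977, -0.214, 0.003], [-0.214, -0.977, -0.001], [0.004, 0.0, -1.0]]
ft_force: [-4.7, -0.1, 13.6]
opening: 0.0272
grasp_force: 91.9
```

Request:
{"name": "send_rows", "arguments": {"commands": [[0,-0.6,0.005,0,0,0,2],[0,-0.6,0.005,0,0,0,2],[0,-0.6,0.005,0,0,0,2],[0,-0.6,0.005,0,0,0,2],[0,-0.6,0.005,0,0,0,2],[0,-0.6,0.005,0,0,0,2],[0,-0.6,0.005,0,0,0,2],[0,-0.6,0.005,0,0,0,2],[0,-0.6,0.005,0,0,0,2]]}}

```text
time: 31.78
position: [0.5701, 0.0002, 0.1859]
eef_rot: [[0.977, -0.214, 0.004], [-0.214, -0.977, -0.0], [0.004, -0.001, -1.0]]
ft_force: [-5.0, 0.9, 12.3]
opening: 0.0268
grasp_force: 91.9
```

Request:
{"name": "send_rows", "arguments": {"commands": [[0,-0.6,0.005,0,0,0,2],[0,-0.6,0.005,0,0,0,2],[0,-0.6,0.005,0,0,0,2],[0,-0.6,0.005,0,0,0,2],[0,-0.6,0.005,0,0,0,2],[0,-0.6,0.005,0,0,0,2],[0,-0.6,0.005,0,0,0,2],[0,-0.6,0.005,0,0,0,2],[0,-0.6,0.005,0,0,0,2]]}}

```text
time: 32.9
position: [0.5817, 0.0532, 0.1853]
eef_rot: [[0.977, -0.214, 0.004], [-0.214, -0.977, 0.0], [0.004, -0.001, -1.0]]
ft_force: [-2.5, 0.5, 12.1]
opening: 0.0271
grasp_force: 91.8
```

Request:
{"name": "send_rows", "arguments": {"commands": [[0,-0.6,0.005,0,0,0,2],[0,-0.6,0.005,0,0,0,2],[0,-0.6,0.005,0,0,0,2],[0,-0.6,0.005,0,0,0,2],[0,-0.6,0.005,0,0,0,2],[0,-0.6,0.005,0,0,0,2],[0,-0.6,0.005,0,0,0,2],[0,-0.6,0.005,0,0,0,2],[0,0,0,0,0,0,2]]}}

```text
time: 34.02
position: [0.5922, 0.1007, 0.1848]
eef_rot: [[0.977, -0.213, 0.004], [-0.213, -0.977, 0.001], [0.004, -0.002, -1.0]]
ft_force: [-2.4, 1.4, 11.3]
opening: 0.0269
grasp_force: 91.5
```

Request:
{"name": "send_rows", "arguments": {"commands": [[0,-0.5,0.02,0,0,0,2],[0,-0.5,0.02,0,0,0,2],[0,0,0,0,0,0,2],[0,0,-1,0,0,0,2],[0,0,-2,0,0,0,2],[0,0,-2,0,0,0,2],[0,0,0,0,0,0,2]]}}

```text
time: 34.9
position: [0.5945, 0.1097, 0.2346]
eef_rot: [[0.977, -0.214, 0.005], [-0.214, -0.977, 0.001], [0.005, -0.002, -1.0]]
ft_force: [1.5, 0.4, -3.3]
opening: 0.027
grasp_force: 89.9
```

Request:
{"name": "send_rows", "arguments": {"commands": [[0,0,0,0,0,-0.1756,2],[0,0,0,0,0,-0.1756,2],[0,0,0,0,0,-0.1756,2],[0,0,0,0,0,-0.1756,2],[0,0,0,0,0,-0.1756,2],[0,0,0,0,0,-0.1756,2],[0,0,0,0,0,-0.1756,2],[0,0,0,0,0,-0.1756,2],[0,0,0,0,0,-0.1756,2],[0,0,0,0,0,0,2]]}}

```text
time: 36.15
position: [0.5924, 0.1094, 0.2309]
eef_rot: [[0.206, 0.979, -0.001], [0.979, -0.206, -0.0], [-0.0, -0.001, -1.0]]
ft_force: [0.2, 0.3, -3.9]
opening: 0.0271
grasp_force: 89.7
```

```bash
python3 - <<'E'
from h import *
e=ctrl.sense(); print(e['time'],e['position'],e['ft_force'],np.round(e['eef_rot'],4),np.degrees(np.arctan2(e['eef_rot'][1,1],e['eef_rot'][0,1])))
R=e['eef_rot']; print('to rest, tool cm:',100*R.T@(np.array([.4715,.3355,.226])-e['position']))
a=snap('scene')['frame'][225:315,270:390]; b=snap('side')['frame'][185:275,250:370]
save('chk',np.vstack([cv2.resize(x,(400,300),interpolation=cv2.INTER_CUBIC) for x in (a,b)]))
E
```

```text
36.15 [0.59235854 0.10942786 0.23087928] [ 0.23828409  0.25853848 -3.91282234] [[ 2.061e-01  9.785e-01 -1.000e-03]
 [ 9.785e-01 -2.061e-01 -1.000e-04]
 [-3.000e-04 -1.000e-03 -1.000e+00]] -11.893294560593887
to rest, tool cm: [ 19.63130397 -16.48504317   0.49730782]
```

View pics/chk.png

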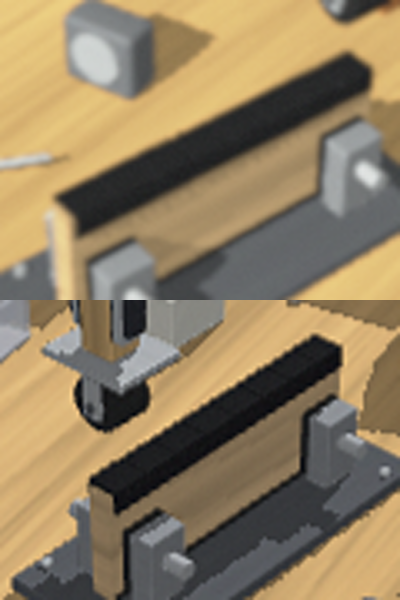

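The strip's top edge is now straight and level in both views: scene crop (55,200)→(350,55), side crop (92,480)→(315,337). No link stands proud. Now I'll return the roller to the rest.

Request:
{"name": "send_rows", "arguments": {"commands": [[3.27,-2.74,0,0,0,0,2],[3.27,-2.74,0,0,0,0,2],[3.27,-2.74,0,0,0,0,2],[3.27,-2.74,0,0,0,0,2],[3.27,-2.74,0,0,0,0,2],[3.27,-2.74,0,0,0,0,2],[0,0,0.5,0,0,0,2],[0,0,0,0,0,0,2],[0,0,0,0,0,0,2]]}}

```text
time: 37.38
position: [0.4723, 0.3343, 0.2264]
eef_rot: [[0.206, 0.979, -0.0], [0.979, -0.206, -0.0], [-0.001, 0.0, -1.0]]
ft_force: [0.2, 0.0, -3.0]
opening: 0.0271
grasp_force: 89.8
```

```bash
cp /tmp/wrist.npy /tmp/wold.npy; python3 - <<'E'
from h import *
o=load('wold'); s=snap('wrist')
e=ctrl.sense(); R=e['eef_rot']; print(e['time'],e['position'],np.degrees(np.arctan2(R[1,1],R[0,1])),R[:,2])
print('to go cm',100*R.T@(np.array([.4722,.3355,.226])-e['position']))
save('cmp',np.vstack([x['frame'][180:480,120:520] for x in (o,s)]))
print(np.abs(np.array(o['eye'])-s['eye']))
E
```

```text
37.425 [0.47239929 0.33428348 0.22653598] -11.888716053489706 [ 1.05766275e-04 -2.24603895e-04 -9.99999969e-01]
to go cm [ 0.1149481  -0.04457086  0.05356867]
[0.00075182 0.00160787 0.00212763]
```

View pics/cmp.png

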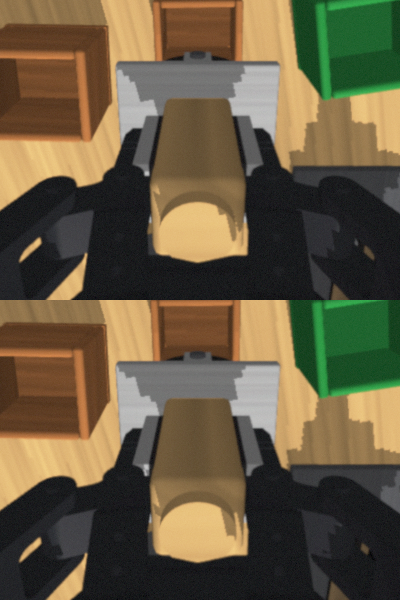

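The roller sits in the hand exactly as before: flange edges at columns 117–279 and row 62 in both halves. I'll shift 1.3 mm forward and 1 mm sideways, then lower.

Request:
{"name": "send_rows", "arguments": {"commands": [[0.13,-0.1,2,0,0,0,2],[0,0,2,0,0,0,2],[0,0,2,0,0,0,2],[0,0,2,0,0,0,2],[0,0,0.7,0,0,0,2],[0,0,0.7,0,0,0,2],[0,0,0.7,0,0,0,2],[0,0,0,0,0,0,2]]}}

```text
time: 38.42
position: [0.471, 0.3366, 0.1253]
eef_rot: [[0.204, 0.979, -0.0], [0.979, -0.204, -0.0], [-0.0, -0.0, -1.0]]
ft_force: [-0.1, 0.2, -2.9]
opening: 0.0274
grasp_force: 89.8
```

Request:
{"name": "send_rows", "arguments": {"commands": [[0,0,0.6,0,0,0,2],[0,0,0.6,0,0,0,2],[0,0,0.6,0,0,0,2],[0,0,0.6,0,0,0,2],[0,0,0.6,0,0,0,2],[0,0,0.5,0,0,0,2],[0,0,0.2,0,0,0,2],[0,0,0,0,0,0,2]]}}

```text
time: 39.42
position: [0.4712, 0.3367, 0.0886]
eef_rot: [[0.204, 0.979, 0.0], [0.979, -0.204, 0.0], [0.0, 0.0, -1.0]]
ft_force: [-0.3, 0.4, -3.5]
opening: 0.0269
grasp_force: 90.0
```

Request:
{"name": "send_rows", "arguments": {"commands": [[0,0,0.1,0,0,0,2],[0,0,0.1,0,0,0,2],[0,0,0,0,0,0,2],[0,0,0,0,0,0,2]]}}

```text
time: 39.92
position: [0.4714, 0.3368, 0.0881]
eef_rot: [[0.204, 0.979, 0.001], [0.979, -0.204, 0.0], [0.001, 0.001, -1.0]]
ft_force: [-2.4, -2.6, 5.1]
opening: 0.0272
grasp_force: 91.2
```

Request:
{"name": "send_rows", "arguments": {"commands": [[0,0,0,0,0,0,5.5],[0,0,0,0,0,0,5.5],[0,0,0,0,0,0,5.5],[0,0,0,0,0,0,5.5],[0,0,-2,0,0,0,5.5],[0,0,-4,0,0,0,5.5],[0,0,-5,0,0,0,5.5],[0,0,-5,0,0,0,5.5],[0,0,0,0,0,0,5.5],[0,0,0,0,0,0,5.5]]}}

```text
time: 41.18
position: [0.4712, 0.3366, 0.2475]
eef_rot: [[0.204, 0.979, 0.001], [0.979, -0.204, 0.001], [0.001, 0.001, -1.0]]
ft_force: [-0.4, -0.5, -0.2]
opening: 0.0547
grasp_force: 0.0
```

```bash
python3 - <<'E'
from h import *
s=snap('side'); save('fin',cv2.resize(s['frame'][150:420,160:480],(800,600),interpolation=cv2.INTER_CUBIC))
e=ctrl.sense(); print(e['time'],e['position'],e['ft_force'])
E
```

```text
41.225 [0.47053219 0.3362798  0.24612577] [-1.29460782 -0.26065843 -1.036925  ]
```

View pics/fin.png

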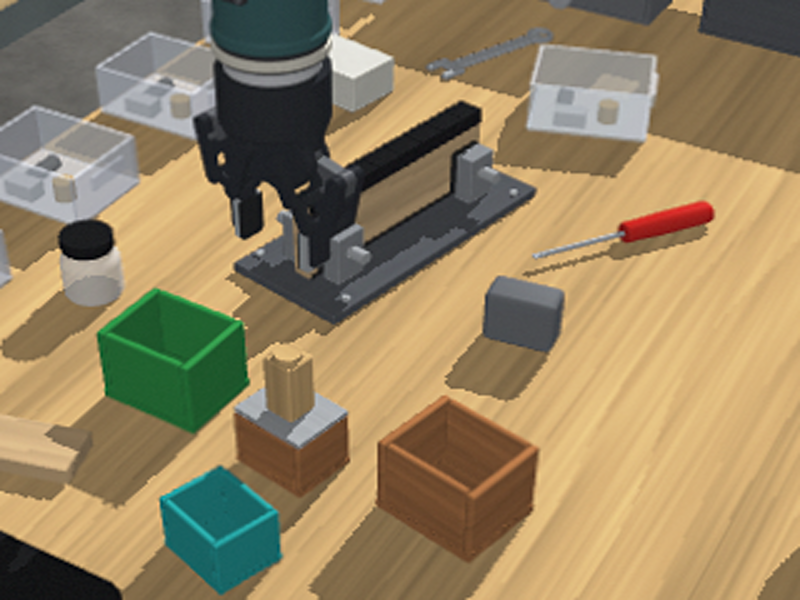

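The roller hangs upright in the small brown rest, with the flange flat on the rim at crop (290,415). The gripper is clear and the other things are where they were.

```bash
python3 -c "
from bench import ctrl
print(ctrl.sign_off())"
```

```text
the job is handed in; nothing more can be done
None
```

I rolled the whole strip home at roughly 15–20 N (highest reading about 20 N), hung the roller back upright in its rest, and handed the job in at about 41 s; no verdict was returned.

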